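# Push a loaded plate carrier home on the deck rails

## Robot

A 6-joint arm with a two-finger parallel gripper is mounted at the origin on the work surface. World frame = base frame: x ahead of the robot, y to its left, z up, the work surface at z = 0. Lengths are in m, angles in degrees, forces in N, time in s.
With the tool pointing down it reaches from about 0.375 to 0.9 m from the base axis. Payload 3.1 kg.
Tool frame: the origin (TCP) lies at the very end of the fingers, on their centre line; the grasp point (between the pads) lies 19 mm behind it; z points along the fingers, y is the line along which they close (so a half turn about z gives the same grasp; the last joint's range is limited). The gripper opens to 87 mm and grips with 3 to 60 N. Pads are 19 mm wide; open, the fingers measure 117 mm over their backs; the gripper's body (75 mm by 190 mm) begins 51 mm behind the grasp point.
Start: joints at [-82.592, 30.224, 82.088, -0, 67.689, -10.227], TCP at [0.189, -0.596, 0.223] pointing down, gripper open.
Joint ranges: [-176.69, 176.69], [-43.24, 126.21], [12.49, 139.97], [-82, 262], [0, 151.66], [-163.58, 163.58]. Speed limits (degrees/s): [159.86, 159.86, 180, 180, 180, 180].

## Interface

Orientations are given as a 3x3 rotation matrix whose columns are the frame's x, y, z axes.
In Python, from rig import bot, imaging gives the robot as it stands.
- The arm moves only by the tool drive_tool, never from a script. Its argument "deltas" is text: rows parted by semicolons, each of 5 numbers parted by spaces: the finger opening in mm, from 0 to 87, then the shift along the world's x, y, z in mm, then the turn about the world's z in rad. In form: jaw dx dy dz twist; .... A call has 1 to 12 rows; each row is the pose to reach, as a shift and turn from the pose commanded when the call began; what a row does not reach only later rows make up. A row lasts 1/10 s, in which the tool goes at most 50 mm and 8.59 degrees, less where a joint would pass 70% of its speed; a pose out of reach is approached as far as the arm can. A call with a gripper value outside its range is refused whole. The fingers move at their own pace and stop on an object; the grip force is fixed at half the most. Time passes only in rows, so rows that repeat a pose let the fingers close. It gives the time, the measured TCP pose, the force, the opening and the grip force at its end, in the units of the state.
- bot.read_state(): the state, without advancing time (a new reading comes with each control period).
- imaging.capture(name): name is "scene" or "side" or "wrist"; returns the picture (384x512x3 uint8, red, green, blue); there is no depth.
- imaging.camera_model(name): a dict with "fx", "fy", "cx", "cy" (pixels), "dist" ([k1, k2, p1, p2, k3] as OpenCV has them; the pictures are not rectified), "T" (4x4, takes a point from camera to world coordinates). Camera axes: x right, y down, z forward; pixel columns grow to the right and rows downward; lengths in m; the calibration is good to about 2 mm. A picture is of the moment at which its call begins: read the wrist's pose just before it. camera_model takes no time and is no camera call; for the wrist camera it gives the pose at the moment of the call.
- bot.hand_in(): hands the job in; it is judged then, once.
The state is a dict: "time_s": time; "joint_positions": joint angles; "qvel": joint speeds; "tau": joint torques, N m; "position": TCP position; "tcp_rot": TCP orientation; "force": force on the tool from outside, world axes, zero at the start; "moment": the same for the moment, N m; "opening": opening from 0.0 (shut) to 1.0 (fully open); "grasp_force": force on a finger pad.
Only numpy, scipy, OpenCV 4.12 (cv2) and the standard library are available. Lean on these libraries where they do the work, as an engineer would, in place of code of your own. Each camera call takes 0.05 s, during which the arm holds its last target. There are 200 camera calls.

## Task

Push the loaded black plate carrier by its upright end plate slowly along its rails, away from you, until you feel it drop into the locating notches and it sits flat on the rails; then draw back. Only push: do not lift the carrier, keep the labware seated in it and do not touch that labware, and leave the things standing around the deck where they are.

Things in the scene. Friction and masses are not known exactly. Their poses are not given: they have to be found in the camera images.
- deck: Fixed deck module: white plate 420 (x) by 190 (y) by 8 mm. On it two aluminium runners along x (x -210 to +190 mm, |y| 29 to 71.5 mm, flat tops 22 mm above the bench), an open lane between them, and a side guide outside each (|y| 71.5 to 77.5 mm, top 32 mm above the bench). Origin: centre of its underside, on the bench; x runs along the rails in the pushing direction, z up.
- home (a point): Point between the runners, level with their tops (22 mm above the bench), at x = +55 mm of the deck; deck's axes. The carrier's origin lies here, within 2 mm, when it is home. Around it each runner has two notches 16 mm long for the carrier's feet: at x +85 mm (inner strip, |y| 29 to 47 mm) and x -85 mm (outer strip, |y| 47 to 71.5 mm) from this point.
- carrier: Loose black board 220 (x) by 140 (y) by 6 mm, 0.45 to 0.75 kg, x along the rails as the deck's. Origin: centre of its flat underside, 27 mm above the bench while it rides on four feet (12 by 12 mm, 5 mm high, at x +85, y +-38 and x -85, y +-57 mm), 22 mm once these have dropped into the notches. It starts 70 to 150 mm short of home, 1.5 mm loose between the guides; two labware nests on top.
- push_face (a point): Where to push: on the plain outer (-x) face of the carrier's upright end plate (8 mm thick, 140 mm wide, from the board's underside to 34 mm above it), mid-width, 14 mm above the underside, at carrier x = -110 mm; push along +x. Sliding takes 2 to 8 N; home, the feet meet the notch walls and the force climbs steeply. At 0.1 m/s or less it drops in surely; fast, it may jump.
- plate: White well plate 85.5 (x) by 127.8 (y) by 14.4 mm, in one of the carrier's two nests (carrier x = -50 or +50 mm), standing on the board's top between 5 mm high lugs. Origin: centre of its underside.
- trough: White eight-channel reagent trough 85.5 (x) by 127.8 (y) by 30 mm, open on top, in the other nest. Origin: centre of its underside.
- bottle: White reagent bottle, 56 mm diameter, 110 mm tall, standing beside the deck; leave it. Origin: centre of its underside.
- pot: Small white pot, 42 mm diameter, 52 mm tall, standing beside the deck; leave it. Origin: centre of its underside.
- tube_rack: Grey rack 150 by 44 mm with four capped tubes, 80 mm tall, one piece, beside the deck; leave it. Origin: centre of its underside.
- tip_box: Grey pipette-tip box 122 by 84 mm, 56 mm tall, beside the deck; leave it. Origin: centre of its underside.
Not all that is in view belongs to the job. Leave any green or purple look-alike of the plate alone.

How it is judged:
By the outcome, as a careful person would: the job done as asked, in the order asked, and still so for the second after the job is handed in, with the robot touching nothing.
It also fails if it takes over 32 s, if anything falls off the work surface, if the arm or the gripper's body presses on something with over 40 N, if the wrist force passes 120 N, or if a joint passes its speed limit or range.

## Working session

There is one attempt and no reset: what is moved stays moved. The work goes in short steps, Python scripts to look and compute and a tool call to move; the robot and the scene stay as the last step left them, time stands still between calls to the robot, and variables do not carry over. Pictures are saved under pics/ and viewed, at most 10 in all, crops included, and the job is handed in when it is done.

Besides the shell and the picture viewer there is one more tool, called after "Emit:" as name(argument=value, ...), one argument or row to a line, values as JSON. drive_tool: Moves the arm, as the interface text tells. Its arguments: {"type":"object","properties":{"deltas":{"type":"string"}},"required":["deltas"]}

```bash
mkdir -p pics; python3 - <<'E'
from rig import bot, imaging
import cv2,numpy as np
for n in ("scene","side"):
    im=imaging.capture(n); np.save(f"pics/{n}0.npy",im)
    cv2.imwrite(f"pics/{n}0.png",cv2.resize(im[:,:,::-1],(800,600)))
    m=imaging.camera_model(n); print(n,{k:np.round(v,4).tolist() for k,v in m.items()})
s=bot.read_state(); print(s)
E
```

```text
scene {'fx': 403.4464, 'fy': 403.4464, 'cx': 263.2275, 'cy': 194.2949, 'dist': [-0.0968, 0.0, 0.0, 0.0, 0.0], 'T': [[-0.4684, 0.7567, -0.4561, 0.9694], [0.8835, 0.4062, -0.2333, 0.2523], [0.0087, -0.5122, -0.8588, 0.8391], [0.0, 0.0, 0.0, 1.0]]}
side {'fx': 400.944, 'fy': 400.944, 'cx': 249.6569, 'cy': 197.0001, 'dist': [-0.0674, 0.0, 0.0, 0.0, 0.0], 'T': [[-0.829, -0.3782, 0.4119, 0.1436], [-0.5589, 0.5854, -0.5874, 0.6377], [-0.019, -0.7172, -0.6967, 0.7889], [0.0, 0.0, 0.0, 1.0]]}
{'time_s': 0.1, 'joint_positions': array([-8.25907723e+01,  3.02757887e+01,  8.21483458e+01, -1.23422733e-03,
        6.76898212e+01, -1.02271122e+01]), 'qvel': array([ 0.0007012 ,  0.03032667, -0.1943103 , -0.0472042 ,  0.00336807,
       -0.04201457]), 'tau': array([-3.75878317e-04, -4.40988028e+01, -1.77150178e+01,  6.36044028e-02,
        5.34323137e-02, -2.61800812e-05]), 'position': array([ 0.18929696, -0.59495415,  0.22165033]), 'tcp_rot': array([[ 9.52996260e-01,  3.02981934e-01, -2.76241711e-04],
       [ 3.02981876e-01, -9.52994283e-01,  1.96972434e-03],
       [ 3.33534118e-04, -1.96083616e-03, -9.99998022e-01]]), 'force': array([ 0.12749442, -0.10933349,  0.20845396]), 'moment': array([ 0.0059314 , -0.01894398,  0.01071256]), 'grasp_force': 0.0, 'opening': 0.9988278761283735}
```

View pics/scene0.png

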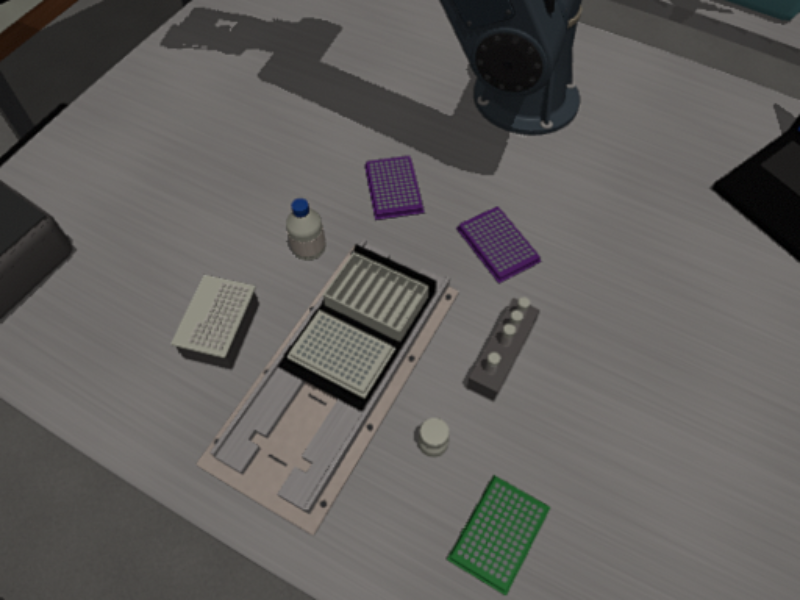

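View pics/side0.png

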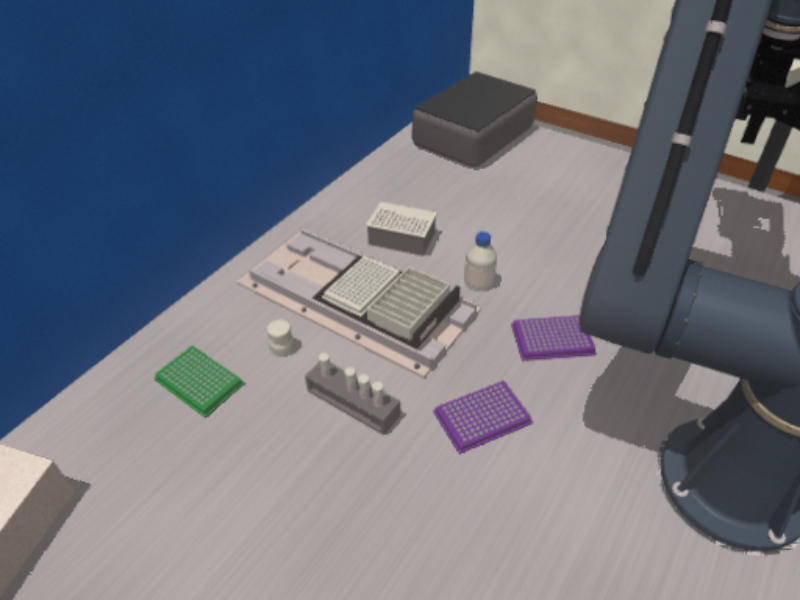

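The scene view shows the deck running from about (440,285) at the robot end to (205,462)/(313,530) at the far end. The carrier sits at the robot end, with its end plate at about (357,247)–(435,283), the trough near it and the plate beyond. The purple and green plates lie outside the deck and stay alone. I'll enlarge both views to get corner pixels.

```bash
python3 - <<'E'
import cv2,numpy as np
a=np.load("pics/scene0.npy")[145:345,120:300,::-1]
cv2.imwrite("pics/sc.png",cv2.resize(np.clip(a*1.3,0,255).astype(np.uint8),None,fx=3,fy=3,interpolation=cv2.INTER_CUBIC))
a=np.load("pics/side0.npy")[140:245,145:315,::-1]
cv2.imwrite("pics/si.png",cv2.resize(np.clip(a*1.3,0,255).astype(np.uint8),None,fx=4.5,fy=4.5,interpolation=cv2.INTER_CUBIC))
E
```

```text
(no output)
```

View pics/sc.png

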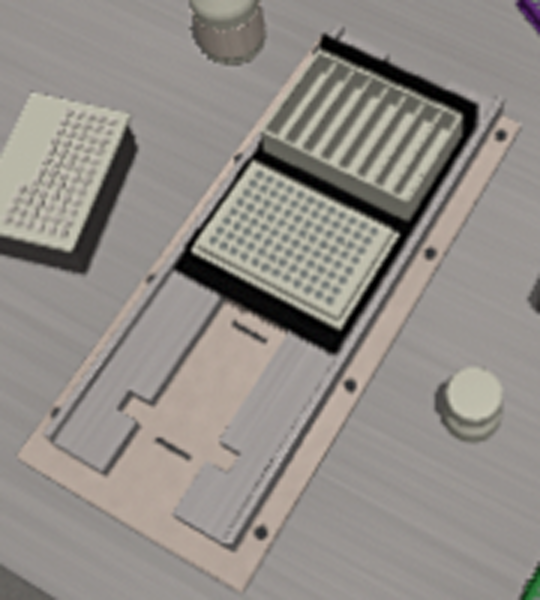

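View pics/si.png

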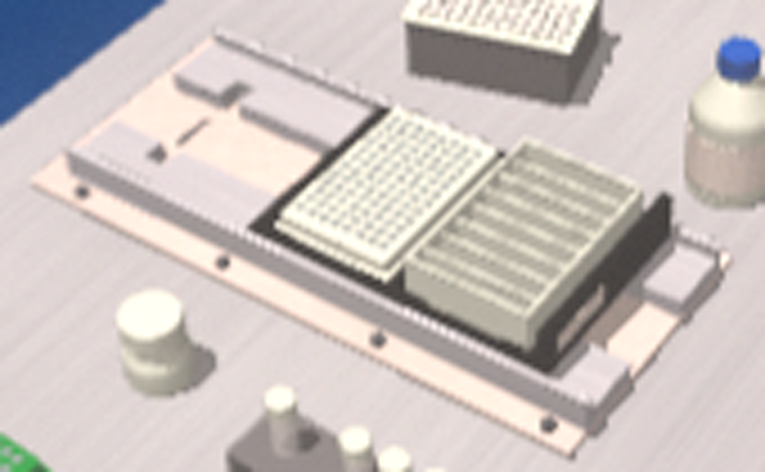

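Scene crop: the deck's top corners are at (19,457), (241,590) and (522,122), and the end plate's top edge runs (322,36)–(478,103). Side crop: the deck corners are at (32,181), (575,457) and (731,257), and the end plate's outer face is visible with a small label.

```bash
cat > h.py <<'E'
from rig import bot, imaging
import cv2,numpy as np
def ray(n,uv,z):
    m=imaging.camera_model(n);K=np.array([[m['fx'],0,m['cx']],[0,m['fy'],m['cy']],[0,0,1]])
    p=cv2.undistortPoints(np.array([[uv]],float),K,np.array(m['dist']))[0,0]
    d=m['T'][:3,:3]@[*p,1];o=m['T'][:3,3]
    return o+d*(z-o[2])/d[2]
sc=lambda u,v,z:ray("scene",(120+(u+.5)/3-.5,145+(v+.5)/3-.5),z)
si=lambda u,v,z:ray("side",(145+(u+.5)/4.5-.5,140+(v+.5)/4.5-.5),z)
E
python3 - <<'E'
from h import *
A,B,C=sc(19,457,.008),sc(241,590,.008),sc(522,122,.008)
a,b,c=si(32,181,.008),si(575,457,.008),si(731,257,.008)
for n,p in zip(("sc FL","sc FR","sc NR","si FR","si NR","si NL"),(A,B,C,a,b,c)):print(n,p.round(4))
ang=lambda p,q:np.degrees(np.arctan2(*(q-p)[1::-1]))
print("len",np.linalg.norm(B-C),np.linalg.norm(A-B),np.linalg.norm(a-b),np.linalg.norm(b-c))
print("angles",ang(C,B),ang(B,A)-90,ang(b,a),ang(b,c)-90, ang(A,B))
print("centres",((A+C)/2).round(4),((a+c)/2).round(4))
print("end top",sc(322,36,.061).round(4),sc(478,103,.061).round(4),si(668,196,.061).round(4))
for n,p,z in(("bottle",(228,50),0),("pot",(470,425),0),("rack",(0,0),0)):
    print(n,sc(*p,z).round(3))
for n,uv,z in (("bottle base",(306,250),0.01),("pot top",(434,430),.052),("rack near",(520,300),.08),("purple",(395,185),.014),("purple2",(498,243),.014)):
    print(n,ray("scene",np.array(uv)*.64,z).round(3))
E
```

```text
sc FL [ 0.8878 -0.1105  0.008 ]
sc FR [0.8892 0.0753 0.008 ]
sc NR [0.4705 0.0798 0.008 ]
si FR [0.8895 0.0762 0.008 ]
si NR [0.4684 0.0803 0.008 ]
si NL [ 0.4713 -0.1085  0.008 ]
len 0.4186987881995438 0.18571706527015217 0.4210382334974079 0.1888315705840147
angles -0.6288403316951391 -180.42780021666368 -0.5582880417896656 -179.12101195512585 89.57219978333633
centres [ 0.6792 -0.0153  0.008 ] [ 0.6804 -0.0161  0.008 ]
end top [ 0.5048 -0.084   0.061 ] [0.5028 0.0536 0.061 ] [ 0.5056 -0.0838  0.061 ]
bottle [ 0.519 -0.173  0.   ]
pot [0.713 0.157 0.   ]
rack [ 0.568 -0.382  0.   ]
bottle base [ 0.52 -0.17  0.01]
pot top [0.707 0.154 0.052]
rack near [0.488 0.179 0.08 ]
purple [ 0.334 -0.108  0.014]
purple2 [0.363 0.098 0.014]
```

Deck centre is (0.680, -0.0155) with yaw about -0.5°. The carrier end face is at x≈0.504, y≈-0.0145, so the carrier is about 121 mm short of home and the face should end at x≈0.625. First I'll approach high, close the jaws and align the tool.

Emit:
drive_tool(
  deltas="0 10 20 0 -0.05; 0 25 55 0 -0.1; 0 45 98 0 -0.15; 0 65 141 0 -0.2; 0 85 185 0 -0.25; 0 105 229 0 -0.32; 0 125 273 0 -0.32; 0 145 317 0 -0.32; 0 165 361 0 -0.32; 0 185 405 0 -0.32; 0 205 449 0 -0.32; 0 225 493 0 -0.32",
)

```text
time_s: 1.3
position: [0.4147, -0.1007, 0.2225]
tcp_rot: [[1.0, -0.013, -0.0], [-0.013, -1.0, 0.0], [-0.0, -0.0, -1.0]]
force: [1.8, 0.1, -0.9]
opening: 0.032
grasp_force: 0.0
```

Emit:
drive_tool(
  deltas="0 15 35 0 0; 0 30 65 0 0; 0 40 85 0 0; 0 41 88 0 0; 0 41 88 -20 0; 0 41 88 -60 0; 0 41 88 -100 0; 0 41 88 -140 0; 0 41 88 -170 0; 0 41 88 -185 0; 0 41 88 -190 0; 0 41 88 -190 0",
)

```text
time_s: 2.5
position: [0.4549, -0.0151, 0.0321]
tcp_rot: [[1.0, -0.013, -0.002], [-0.013, -1.0, 0.0], [-0.002, -0.0, -1.0]]
force: [0.2, 0.2, 0.3]
opening: 0.005
grasp_force: 0.0
```

```bash
python3 - <<'E'
from h import *
s=bot.read_state();print(s['time_s'],s['position'].round(4),s['tcp_rot'].round(3).tolist(),s['force'],s['opening'])
a=imaging.capture("side")[130:250,145:345,::-1]
cv2.imwrite("pics/s2.png",cv2.resize(np.clip(a*1.3,0,255).astype(np.uint8),None,fx=4,fy=4,interpolation=cv2.INTER_CUBIC))
E
```

```text
2.5 [ 0.4549 -0.0151  0.0321] [[1.0, -0.013, -0.002], [-0.013, -1.0, 0.0], [-0.002, -0.0, -1.0]] [0.16548757 0.21017961 0.26561451] 0.005107906076402012
```

View pics/s2.png

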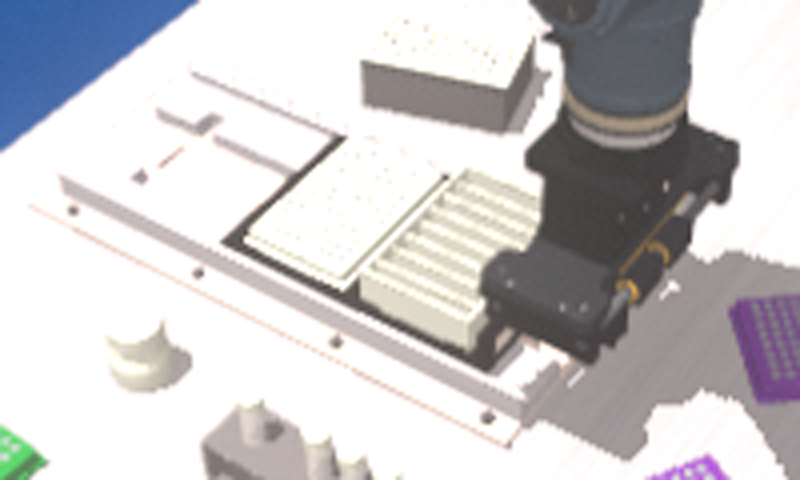

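The gripper stands behind the end plate, low and clear of the trough and bottle. Now I'll push slowly at 0.05 m/s.

Emit:
drive_tool(
  deltas="0 5 0 0 0; 0 10 0 0 0; 0 15 0 0 0; 0 20 0 0 0; 0 24 0 0 0; 0 28 0 0 0; 0 31 0 0 0; 0 34 0 0 0; 0 37 0 0 0; 0 40 0 0 0; 0 43 0 0 0; 0 46 0 0 0",
)

```text
time_s: 3.75
position: [0.4955, -0.0133, 0.0321]
tcp_rot: [[1.0, -0.012, -0.012], [-0.012, -1.0, 0.003], [-0.012, -0.002, -1.0]]
force: [-8.1, -0.8, 6.8]
opening: 0.004
grasp_force: 4.2
```

Emit:
drive_tool(
  deltas="0 4 0 0 0; 0 8 0 0 0; 0 12 0 0 0; 0 16 0 0 0; 0 20 0 0 0; 0 24 0 0 0; 0 28 0 0 0; 0 32 0 0 0; 0 36 0 0 0; 0 40 0 0 0; 0 44 0 0 0; 0 48 0 0 0",
)

```text
time_s: 4.95
position: [0.5436, -0.0134, 0.0321]
tcp_rot: [[1.0, -0.012, -0.012], [-0.012, -1.0, 0.002], [-0.012, -0.002, -1.0]]
force: [-9.2, 0.3, 6.3]
opening: 0.008
grasp_force: 4.4
```

Emit:
drive_tool(
  deltas="0 4 0 0 0; 0 8 0 0 0; 0 12 0 0 0; 0 16 0 0 0; 0 20 0 0 0; 0 24 0 0 0; 0 28 0 0 0; 0 32 0 0 0; 0 36 0 0 0; 0 40 0 0 0; 0 44 0 0 0; 0 48 0 0 0",
)

```text
time_s: 6.15
position: [0.5916, -0.0136, 0.0321]
tcp_rot: [[1.0, -0.012, -0.013], [-0.012, -1.0, 0.002], [-0.013, -0.002, -1.0]]
force: [-8.9, -0.5, 7.9]
opening: 0.007
grasp_force: 4.6
```

Emit:
drive_tool(
  deltas="0 3 0 0 0; 0 6 0 0 0; 0 9 0 0 0; 0 12 0 0 0",
)

```text
time_s: 6.55
position: [0.6038, -0.0137, 0.0321]
tcp_rot: [[1.0, -0.012, -0.012], [-0.012, -1.0, 0.002], [-0.012, -0.002, -1.0]]
force: [-8.8, 0.3, 7.5]
opening: 0.008
grasp_force: 4.5
```

Emit:
drive_tool(
  deltas="0 2 0 0 0; 0 4 0 0 0; 0 6 0 0 0",
)

```text
time_s: 6.85
position: [0.6099, -0.0137, 0.032]
tcp_rot: [[1.0, -0.012, -0.012], [-0.012, -1.0, 0.002], [-0.012, -0.002, -1.0]]
force: [-8.7, 0.4, 6.2]
opening: 0.003
grasp_force: 4.1
```

Emit:
drive_tool(
  deltas="0 2 0 0 0; 0 4 0 0 0",
)

```text
time_s: 7.05
position: [0.6155, -0.014, 0.0318]
tcp_rot: [[1.0, -0.012, -0.009], [-0.012, -1.0, 0.001], [-0.009, -0.001, -1.0]]
force: [-9.7, -0.2, 5.6]
opening: 0.004
grasp_force: 5.0
```

Emit:
drive_tool(
  deltas="0 1 0 0 0; 0 2 0 0 0",
)

```text
time_s: 7.25
position: [0.6155, -0.014, 0.0318]
tcp_rot: [[1.0, -0.011, -0.013], [-0.011, -1.0, 0.001], [-0.013, -0.001, -1.0]]
force: [-12.5, -0.3, 8.3]
opening: 0.004
grasp_force: 6.1
```

Emit:
drive_tool(
  deltas="0 1 0 0 0; 0 2 0 0 0; 0 3 0 0 0",
)

```text
time_s: 7.55
position: [0.6155, -0.014, 0.0319]
tcp_rot: [[1.0, -0.011, -0.02], [-0.011, -1.0, 0.002], [-0.02, -0.001, -1.0]]
force: [-17.6, -2.5, 13.1]
opening: 0.009
grasp_force: 8.7
```

```bash
python3 - <<'E'
from h import *
a=imaging.capture("side")[130:250,125:325,::-1]
cv2.imwrite("pics/s3.png",cv2.resize(a,None,fx=4,fy=4,interpolation=cv2.INTER_CUBIC))
E
```

```text
(no output)
```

View pics/s3.png

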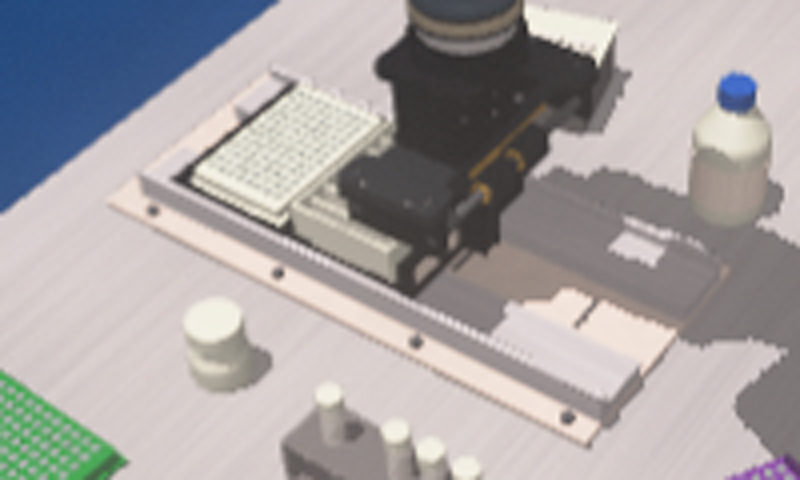

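The force climbed to 17 N with no motion at the predicted x of 0.6155, so the carrier is home against the notch walls. Now I'll draw back straight, then lift.

Emit:
drive_tool(
  deltas="0 -4 0 0 0; 0 -8 0 0 0; 0 -14 0 0 0; 0 -25 0 0 0; 0 -45 0 0 0; 0 -75 0 0 0; 0 -105 0 0 0; 0 -135 0 0 0; 0 -160 0 30 0; 0 -170 0 70 0; 0 -175 0 110 0; 0 -175 0 150 0",
)

```text
time_s: 8.8
position: [0.4479, -0.0144, 0.1839]
tcp_rot: [[1.0, -0.013, -0.001], [-0.013, -1.0, 0.0], [-0.001, -0.0, -1.0]]
force: [1.2, 0.7, -0.3]
opening: 0.003
grasp_force: 0.0
```

Emit:
drive_tool(
  deltas="0 0 -40 10 0; 0 0 -85 20 0; 0 0 -130 20 0; 0 0 -175 20 0; 0 -10 -220 20 0; 0 -20 -260 20 0; 0 -30 -290 20 0; 0 -30 -300 20 0; 0 -30 -300 20 0",
)

```text
time_s: 9.7
position: [0.4193, -0.316, 0.2026]
tcp_rot: [[1.0, -0.015, 0.001], [-0.015, -1.0, -0.001], [0.001, 0.001, -1.0]]
force: [0.4, 0.5, -0.2]
opening: 0.006
grasp_force: 0.0
```

```bash
python3 - <<'E'
from h import *
s=bot.read_state();print(s['time_s'],s['position'].round(3),s['force'].round(1))
a=imaging.capture("scene")[145:345,120:300,::-1]; b=imaging.capture("side")[140:245,125:295,::-1]
f=lambda i,k:cv2.resize(np.clip(i*1.2,0,255).astype(np.uint8),None,fx=k,fy=k,interpolation=cv2.INTER_CUBIC)
cv2.imwrite("pics/e1.png",f(a,3)); cv2.imwrite("pics/e2.png",f(b,4.5))
E
```

```text
9.7 [ 0.419 -0.316  0.203] [ 0.4  0.5 -0.2]
```

View pics/e1.png

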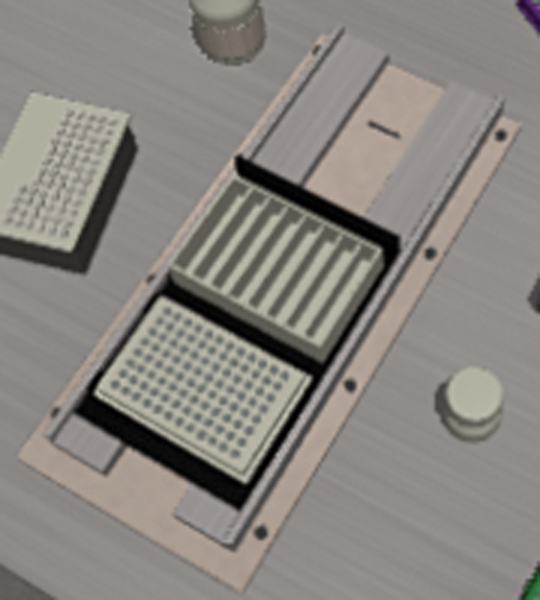

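View pics/e2.png

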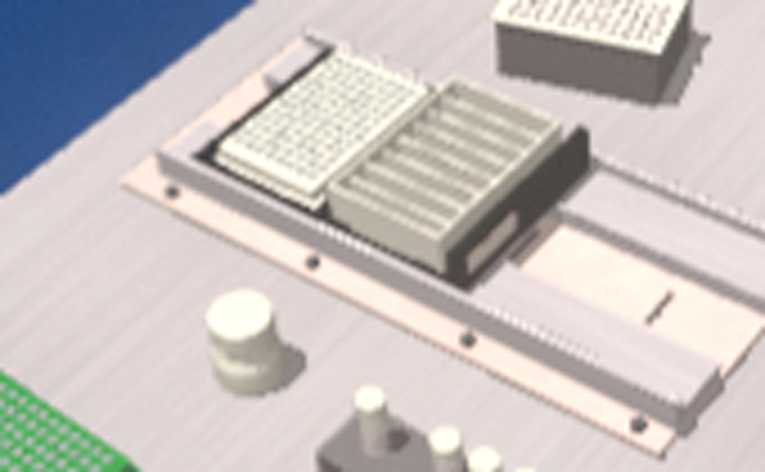

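Both pictures show the carrier at the far end with the plate and trough seated and the neighbours unmoved. I'll check that it dropped by triangulating the end plate's top corner, scene (239,156) and side (587,127).

```bash
python3 - <<'E'
from h import *
for z in (.056,.061):
    print(z,sc(239,156,z).round(4),sc(400,240,z).round(4),si(587-90,127,z).round(4),"| before",sc(322,36,z).round(4),si(668,196,z).round(4))
    # far end of the board top: z .028 home / .033 riding
for z in (.028,.033): print(z,"board far corners",sc(76,408,z).round(4),sc(239,505,z).round(4), "before",sc(176,265,z).round(4),sc(335,352,z).round(4))
E
```

```text
0.056 [ 0.6271 -0.0845  0.056 ] [0.6316 0.0558 0.056 ] [ 0.6304 -0.0869  0.056 ] | before [ 0.5018 -0.0861  0.056 ] [ 0.5081 -0.0888  0.056 ]
0.061 [ 0.6293 -0.0824  0.061 ] [0.6338 0.0571 0.061 ] [ 0.6271 -0.0819  0.061 ] | before [ 0.5048 -0.084   0.061 ] [ 0.5056 -0.0838  0.061 ]
0.028 board far corners [ 0.8419 -0.0877  0.028 ] [0.8445 0.0488 0.028 ] before [ 0.7163 -0.0874  0.028 ] [0.7194 0.0507 0.028 ]
0.033 board far corners [ 0.8427 -0.0856  0.033 ] [0.8453 0.0501 0.033 ] before [ 0.7178 -0.0853  0.033 ] [0.7209 0.0519 0.033 ]
```

The height here is uncertain by about a pixel (roughly 3 mm of drop measured, ±2), so I'll confirm it closer up with the wrist camera.

```bash
python3 - <<'E'
from h import *
m=imaging.camera_model("wrist");print(m['fx'],np.round(m['T'],3).tolist())
s=bot.read_state()
R=s['tcp_rot'];print((R.T@(m['T'][:3,3]-s['position'])).round(3))
E
```

```text
317.8287923350313 [[-0.012, -0.968, -0.251, 0.487], [-1.0, 0.011, 0.004, -0.315], [-0.001, 0.251, -0.968, 0.364], [0.0, 0.0, 0.0, 1.0]]
[ 0.067  0.    -0.162]
```

Emit:
drive_tool(
  deltas="0 10 25 0 0; 0 30 65 0 0; 0 55 105 0 0; 0 80 145 0 0; 0 105 185 0 0; 0 130 225 0 0; 0 155 265 0 0; 0 175 292 -15 0; 0 184 302 -30 0; 0 184 302 -45 0; 0 184 302 -50 0; 0 184 302 -50 0",
)

```text
time_s: 11.0
position: [0.6017, -0.0122, 0.1513]
tcp_rot: [[1.0, -0.012, -0.004], [-0.012, -1.0, 0.001], [-0.004, -0.0, -1.0]]
force: [0.6, 0.1, -0.4]
opening: 0.003
grasp_force: 0.0
```

```bash
python3 - <<'E'
from h import *
s=bot.read_state();print(s['time_s'],s['position'].round(4))
np.save("pics/wT.npy",imaging.camera_model("wrist")['T'])
a=imaging.capture("wrist");np.save("pics/w.npy",a)
cv2.imwrite("pics/w.png",cv2.resize(np.clip(a[:,:,::-1]*1.2,0,255).astype(np.uint8),(800,600),interpolation=cv2.INTER_CUBIC))
E
```

```text
11.0 [ 0.6017 -0.0122  0.1513]
```

View pics/w.png

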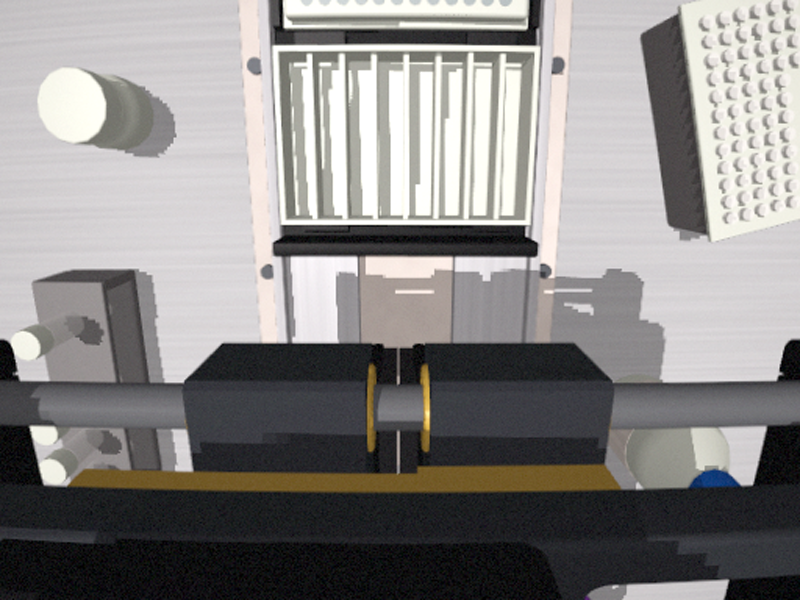

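The wrist view shows the end plate's top edge spanning columns 273–538 at row 247, and the trough at rows 45–225, both square to the rails. I'll measure the widths at sub-pixel level to get the height.

```bash
python3 - <<'E'
from h import *
a=np.load("pics/w.npy").astype(float).mean(2)
def edges(v,r,l,rr):
    p=a[r-1:r+2].mean(0) if r else 0
    def cross(lo,hi):
        seg=p[lo:hi];t=(seg.max()+seg.min())/2
        for i in range(len(seg)-1):
            if (seg[i]-t)*(seg[i+1]-t)<=0:return lo+i+(seg[i]-t)/(seg[i]-seg[i+1])
    return cross(*l),cross(*rr)
for r in (155,157,159,161):
    e=edges(a,r,(168,184),(336,352)); out=[]
    for z in(.056,.061):
        L,R=ray("wrist",(e[0],r),z),ray("wrist",(e[1],r),z);out.append((round(np.linalg.norm(L-R)*1e3,2),L[0].round(4),R[0].round(4)))
    print(r,np.round(e,2),out)
print(a[145:170,200].round())
# deck reference: screws/deck plate width 190 at z .008
for r in (20,60,110):print(r,a[r,150:185].round().astype(int).tolist(),a[r,335:370].round().astype(int).tolist())
E
```

```text
155 [174.6 343.4] [(np.float64(138.04), np.float64(0.6352), np.float64(0.6336)), (np.float64(135.36), np.float64(0.6359), np.float64(0.6343))]
157 [174.09 343.99] [(np.float64(139.15), np.float64(0.6336), np.float64(0.6319)), (np.float64(136.45), np.float64(0.6343), np.float64(0.6327))]
159 [174.07 343.82] [(np.float64(139.24), np.float64(0.632), np.float64(0.6303)), (np.float64(136.53), np.float64(0.6327), np.float64(0.631))]
161 [174.21 343.73] [(np.float64(139.26), np.float64(0.6303), np.float64(0.6286)), (np.float64(136.56), np.float64(0.6311), np.float64(0.6294))]
[ 62.  57.  39.  25.  50.  36.  14.  16.  17.  21.  32.  59.  58.  56.
  45.  43.  42.  35.  77. 167. 207. 208. 207. 206. 206.]
20 [174, 173, 174, 176, 188, 193, 194, 194, 193, 194, 195, 194, 196, 195, 196, 178, 184, 186, 187, 186, 186, 186, 144, 80, 82, 65, 29, 35, 35, 33, 29, 31, 41, 38, 28] [19, 28, 26, 25, 32, 24, 29, 30, 116, 154, 102, 98, 140, 181, 184, 183, 183, 183, 179, 173, 188, 191, 192, 192, 191, 192, 193, 194, 192, 187, 171, 166, 172, 173, 172]
60 [176, 177, 177, 176, 176, 177, 186, 195, 197, 197, 196, 197, 197, 197, 197, 195, 197, 183, 185, 191, 188, 188, 187, 180, 138, 157, 213, 222, 214, 129, 97, 97, 97, 94, 99] [119, 120, 119, 120, 119, 156, 196, 209, 199, 155, 144, 183, 189, 186, 184, 183, 178, 176, 193, 194, 195, 195, 196, 196, 195, 195, 195, 184, 156, 174, 172, 174, 173, 172, 173]
110 [181, 182, 180, 182, 180, 181, 178, 180, 181, 187, 196, 198, 198, 197, 198, 198, 198, 199, 199, 200, 198, 195, 193, 190, 188, 186, 177, 155, 194, 221, 216, 176, 100, 98, 97] [121, 123, 131, 198, 209, 210, 148, 108, 183, 192, 190, 185, 183, 184, 168, 202, 202, 203, 203, 201, 201, 202, 201, 199, 186, 168, 177, 176, 176, 176, 177, 176, 175, 177, 176]
```

The end plate's 140 mm width fits a top height of about 55 mm (56 expected seated, 61 riding), so the carrier has dropped in. The tool is 9 cm above it and touching nothing; I'll lift clear and hand in.

Emit:
drive_tool(
  deltas="0 0 0 20 0; 0 -20 0 50 0; 0 -50 0 70 0; 0 -85 0 80 0; 0 -110 0 80 0; 0 -120 0 80 0; 0 -120 0 80 0; 0 -120 0 80 0",
)

```text
time_s: 11.85
position: [0.4849, -0.0132, 0.233]
tcp_rot: [[1.0, -0.013, 0.003], [-0.013, -1.0, -0.0], [0.003, 0.0, -1.0]]
force: [0.1, -0.6, 0.5]
opening: 0.004
grasp_force: 0.0
```

```bash
python3 -c "
from rig import bot
print(bot.hand_in())"
```

```text
the job is handed in; nothing more can be done
None
```

I pushed the carrier home until it dropped into the notches, with the plate and trough still seated and the neighbouring items unmoved, then drew the arm clear and handed in at about 12 s; the drop was measured at the end plate only, not at the far end.

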